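Shut and bolt the oxide chest

TASK

Lock up the plywood oxide chest with your fingertips only: push its lid down fully shut, then hold the spring catch plate down with one fingertip while the other fingertip pushes the bolt's knob fully home into the keep on the lid. Then let go, so that the catch springs back up and locks the bolt. Do not grip or lift anything, and leave the loose things round the chest where they are.

Things in the scene. Friction and masses are not known exactly. Their poses are not given: they have to be found in the camera images.
- chest: Low plywood chest fixed to the bench, 206 mm wide (y), 85 mm high; from x = -122 mm (front, robot side) to +107 (back) in its own frame. Origin on the bench; x points from the front to the lid's hinge, y left, z up. The front of its top, x = -122 to -10 mm, is a fixed deck at height 85 mm that carries bolt and catch; the rest is the lid.
- lid (a joint): Hinge of the 12 mm plywood lid (115 mm front edge to hinge); hinge line along the chest's y at chest x = +107, z = 85 mm. 0 = shut, lid top level with the deck; positive (rad) = front edge raised. Stiff: stays where it is left; about 3 N down near its front edge shuts it. A steel keep (staple 24 mm wide, 17 mm high) stands at the middle of its front edge.
- lid_press (a point): Point on the lid's top face, 22 mm behind its front edge and 55 mm to the right (-y) of its middle: clear of the keep, a good place to push down.
- bolt (a joint): Slide of the flat steel bolt (15 mm wide) lying along the chest's x on its middle line (y = 0). 0 = drawn back, 0.030 m = fully home in the lid's keep, toward chest +x. The catch's pawl drops into the bolt's notches, 15 mm apart, and blocks it both ways, so the catch must stay down all the way; then about 2 N moves it.
- bolt_knob (a point): Middle of the top of the bolt's upright round steel knob, 16 mm in diameter, 128.5 mm above the bench; the knob stands on the bolt's bar, top at 97 mm. The bar ends 8 mm behind (chest -x of) the knob's axis; behind that is only the latch plate, 87 mm high, so a fingertip can stand there and push the knob toward chest +x.
- catch (a joint): Hinge of the spring catch, a see-saw pivoted along the chest's x, 30 mm to the right of point catch_plate. 0 = up, pawl in a notch, bolt locked; 0.34 rad = plate pressed to its stop. The bolt is free above about 0.2 rad. Springs back up when let go.
- catch_plate (a point): Point on the catch's ribbed steel thumb plate, on its top face, 111.5 mm above the bench when up; 50 mm left (+y) of the bolt's middle line. The plate reaches 30 mm from it toward chest -x, 56 mm toward +x, 20 mm either way in y. Press anywhere along its length, also sliding along: here it sinks about 6 mm to free the bolt, 10 mm to its stop, 2.5 to 5.5 N.
- plaster_block: Loose white plaster block, 65x102x35 mm, origin at the centre of its underside; a bystander to be left alone.
- test_disc: Loose red-brown fired test disc, 78 mm across, 10 mm high, origin at the centre of its underside; a bystander to be left alone.
- glaze_jar: Loose glass jar, 96 mm across, 153 mm high, origin at the centre of its underside; a bystander to be left alone.

How it is judged:
By the outcome, as a careful person would: the job done as asked, in the order asked, and still so for the second after the job is handed in, with the robot touching nothing.
It also fails if it takes over 40 s, if anything falls off the work surface, if the arm or the gripper's body presses on something with over 40 N, if the wrist force passes 120 N, or if a joint passes its speed limit or range.

ROBOT

A 7-joint arm with a two-finger parallel gripper is mounted at the origin on the work surface; the furniture and walls round the work are solid. World frame = base frame: x ahead of the robot, y to its left, z up, the work surface at z = 0. Lengths are in m, angles in rad, forces in N, time in s.
With the tool pointing down it reaches from about 0.425 to 0.875 m from the base axis. Payload 8.4 kg.
Tool frame: the origin (TCP) lies at the very end of the fingers, on their centre line; the grasp point (between the pads) lies 19 mm behind it (robot.grasp_offset is the distance from the TCP to the grasp point, in m); z points along the fingers, y is the direction in which the jaws open and shut (so a half turn about z gives the same grasp; the last joint's range is limited). The gripper opens to 87 mm and grips with 3 to 60 N. Pads are 19 mm wide; open, the fingers measure 117 mm over their backs; the gripper's body (75 mm by 190 mm) begins 51 mm behind the grasp point.
Start: joints at [1.227, 0.333, 0.04, 1.465, -0.013, 1.343, -0.059], TCP at [0.158, -0.631, 0.223] pointing down, gripper open.
Joint ranges: [-2.58, 2.58], [-0.38, 2.09], [-1.3, 1.39], [0.25, 2.4], [-1.5, 4.64], [0.08, 2.09], [-2.65, 2.65]. Speed limits (rad/s): [2.22, 2.22, 2.79, 2.79, 3.14, 3.14, 3.14].

INTERFACE

Orientations are given as a 3x3 rotation matrix whose columns are the frame's x, y, z axes.
In Python, from plant import robot, get_image gives the robot as it stands. The module is installed in compiled form; this text tells all that it offers.
- The arm moves only by the shell command python3 -m inch 'ROWS' [OPENING] [FORCE]. ROWS is JSON, one flat list of numbers, 6 for each row, row after row: the shift along the tool's x, y, z in mm, then the turn, a rotation vector about the tool's x, y, z in degrees. A call has 1 to 20 rows; each row is the pose to reach, as a shift and turn from the pose commanded when the call began, along the tool's axes at that moment; what a row does not reach only later rows make up. A row lasts 1/10 s, in which the tool goes at most 50 mm and 8.59 degrees, less where a joint would pass 70% of its speed; a pose out of reach is approached as far as the arm can. A call with a gripper value outside its range is refused whole. OPENING is the finger opening in mm, from 0 to 87, set as the call begins (- or left out, the last holds). The fingers move at their own pace and stop on an object; FORCE is the grip in N (left out, the last holds). Time passes only in rows, so rows that repeat a pose let the fingers close. It gives the time, the measured TCP pose, the force and the opening at its end, in the units of the state.
- robot.sense(): the state, without advancing time (a new reading comes with each control period).
- get_image(name): name is "scene" or "top" or "wrist"; returns a dict with "img" (420x560x3 uint8, blue, green, red), "intrinsics" (3x3 intrinsics, pixels), "k1" (the pictures are not rectified: a ray, as slopes to the right and down, at radius r is drawn at 1 + k1 r^2 times it, then the intrinsics apply), "eye" and "rotation" of the camera in the world. Camera axes: x right, y down, z forward; pixel columns grow to the right and rows downward; lengths in m; the calibration is good to about 2 mm. A picture is of the moment at which its call begins. There is no depth.
- robot.sign_off(): hands the job in, once; it reports no verdict.
The state is a dict: "time": time; "joint_pos": joint angles; "joint_velocities": joint speeds; "joint_torque": joint torques, N m; "eef_pos": TCP position; "ee_rot": TCP orientation; "ft_force": force on the tool from outside, world axes, zero at the start; "wrist_torque": the same for the moment, N m; "grip_width": finger opening in m.
Only numpy, scipy, OpenCV 4.12 (cv2) and the standard library are available. Lean on these libraries where they do the work, as an engineer would, in place of code of your own. Each camera call takes 0.05 s, during which the arm holds its last target. There are 200 camera calls.

## Working session

There is one attempt and no reset: what is moved stays moved. The work goes in short steps, Python scripts to look and compute and a shell command to move; the robot and the scene stay as the last step left them, time stands still between calls to the robot, and variables do not carry over. Pictures are saved under pics/ and viewed, on a budget of 10 in all, crops included, one or two more only if the job needs it, and the job is handed in when it is done.

```bash
mkdir -p pics; cat > h.py <<'E'
import numpy as np, cv2
from plant import robot, get_image
def ray(c,u,v):
    K=c["intrinsics"]; d=np.array([(u-K[0][2])/K[0][0],(v-K[1][2])/K[1][1]])
    s=d.copy()
    for _ in range(20): s=d/(1+c["k1"]*(s@s))
    r=np.array(c["rotation"])@np.array([s[0],s[1],1]); return np.array(c["eye"]),r
def onz(c,u,v,z):
    e,r=ray(c,u,v); return e+r*(z-e[2])/r[2]
def proj(c,p):
    q=np.array(c["rotation"]).T@(np.array(p)-np.array(c["eye"])); s=q[:2]/q[2]; s=s*(1+c["k1"]*(s@s))
    K=c["intrinsics"]; return s[0]*K[0][0]+K[0][2], s[1]*K[1][1]+K[1][2]
E
python3 - <<'E'
from h import *
s=robot.sense(); print(s)
import pickle
for n in("top","scene"):
    c=get_image(n); print(n,c["eye"],c["rotation"],c["intrinsics"],c["k1"]); cv2.imwrite(f"pics/{n}0.png",c["img"]); pickle.dump(c,open(n+"0.pkl","wb"))
E
```

```text
{'time': 0.0, 'joint_pos': array([ 1.22681909,  0.3339162 ,  0.03986478,  1.46625027, -0.0133801 ,
        1.34329971, -0.05849638]), 'joint_velocities': array([-1.68223118e-03, -6.93211213e-06, -1.57235311e-04,  8.02635512e-04,
       -2.24267150e-03, -2.24308440e-04,  1.07051733e-04]), 'joint_torque': array([ 2.12918283e-03, -6.56368303e+01,  1.33649625e+00, -4.03791118e+01,
       -5.95394103e-02,  4.48054809e-02,  9.45303236e-05]), 'eef_pos': array([ 0.15737994, -0.63018519,  0.22166601]), 'ee_rot': array([[ 9.70191375e-01,  2.42339505e-01, -5.10589348e-04],
       [ 2.42340010e-01, -9.70190185e-01,  1.52468886e-03],
       [-1.25876432e-04, -1.60297621e-03, -9.99998707e-01]]), 'ft_force': array([-1.14461325,  0.06921662,  0.55955146]), 'wrist_torque': array([ 0.00034935, -0.0295802 ,  0.02598343]), 'grip_width': 0.0867352334900993}
top [ 0.45563247 -0.10667832  0.94372277] [[ 6.76402539e-03 -9.93515173e-01  1.13498230e-01]
 [-9.99976219e-01 -6.87301603e-03 -5.69006094e-04]
 [ 1.34539134e-03 -1.13491682e-01 -9.93538035e-01]] [[405.87420434   0.         284.79831399]
 [  0.         405.87420434 211.60038223]
 [  0.           0.           1.        ]] -0.042024760495652166
scene [0.30832805 0.43171791 0.73444987] [[-0.90908676 -0.3027031   0.28623783]
 [-0.41660388  0.65793988 -0.62734067]
 [ 0.00157068 -0.68955489 -0.72423172]] [[429.60232188   0.         276.11627966]
 [  0.         429.60232188 208.56373359]
 [  0.           0.           1.        ]] -0.05111916950859057
```

View pics/top0.png

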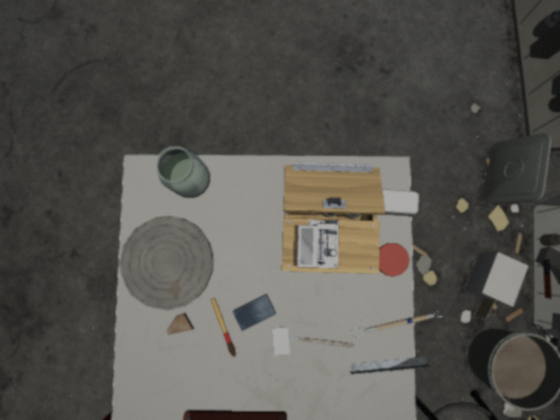

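View pics/scene0.png

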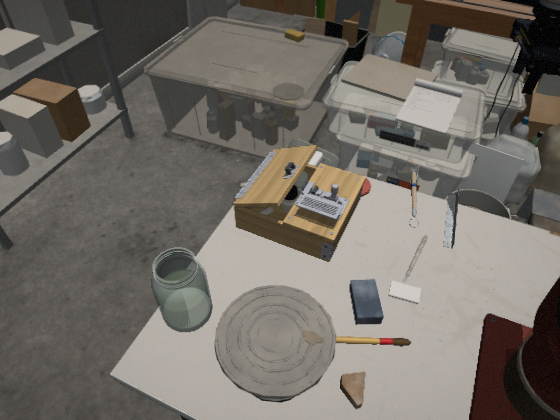

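The top view shows the chest at about x 283–382, y 165–272, with the lid ajar. The catch plate is at about (307,246), the disc at (393,260), the plaster block at (400,201) and the jar at (185,172). The scene view agrees.

```bash
python3 - <<'E'
from h import *
import pickle
c=pickle.load(open("top0.pkl","rb")); a=cv2.resize(c["img"][155:285,270:425],None,fx=5,fy=5,interpolation=cv2.INTER_CUBIC)
a=cv2.convertScaleAbs(a,alpha=1.4,beta=10)
cv2.imwrite("pics/topc.png",a[:600])
s=pickle.load(open("scene0.pkl","rb")); b=cv2.resize(s["img"][140:260,225:375],None,fx=5,fy=5,interpolation=cv2.INTER_CUBIC)
cv2.imwrite("pics/scc.png",cv2.convertScaleAbs(b,alpha=1.4,beta=10))
for u,v,z in((282,271,.085),(379,272,.085),(283,220,.085),(380,220,.085)): print(onz(c,u,v,z))
E
```

```text
[ 0.42836141 -0.10215181  0.085     ]
[ 0.4273654  -0.30596567  0.085     ]
[ 0.53574282 -0.10347117  0.085     ]
[ 0.53712456 -0.31007873  0.085     ]
```

View pics/topc.png

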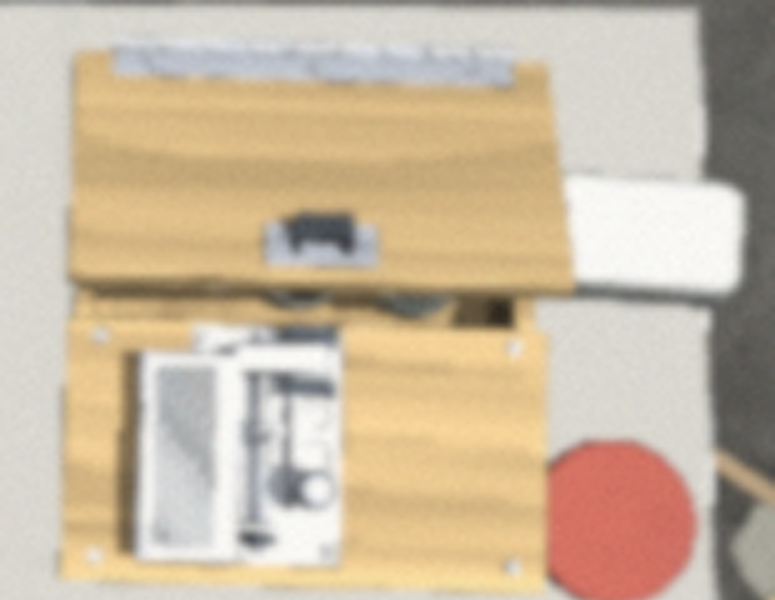

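View pics/scc.png

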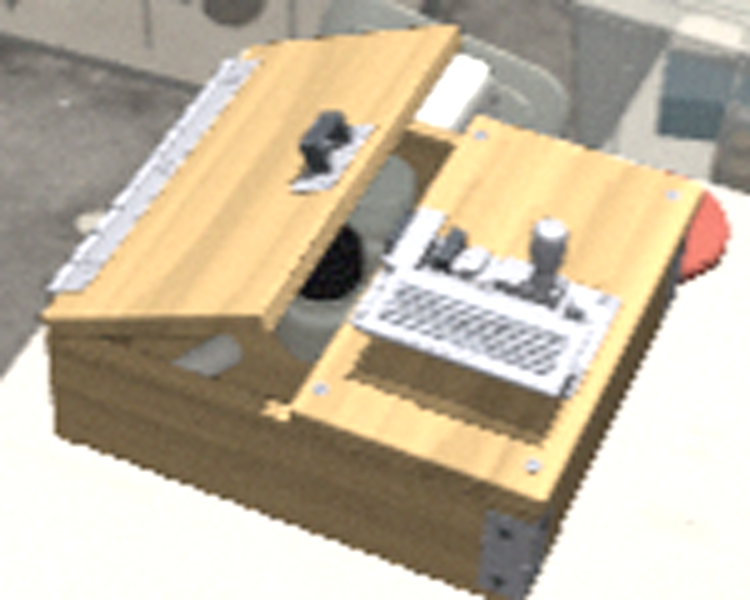

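In the top crop, the deck corners are (62,578), (545,580), (72,320) and (546,330), and the knob top is (320,488). In the scene crop, the knob top is (549,230), the deck's front-left corner (545,500) and its front-right corner (703,185).

```bash
python3 - <<'E'
from h import *
import pickle
c=pickle.load(open("top0.pkl","rb")); s=pickle.load(open("scene0.pkl","rb"))
T=lambda u,v,z:onz(c,270+u/5-.4,155+v/5-.4,z)
S=lambda u,v,z:onz(s,225+u/5-.4,140+v/5-.4,z)
for n,f,L in(("top",T,[(62,578),(545,580),(72,320),(546,330)]),("scene",S,[(545,500),(703,185),(295,408),(475,118)])):
    for p in L: print(n,f(*p,.085).round(4))
print("knob",T(320,488,.1285),S(549,228,.1285))
print("plate corners",[T(*p,.1115).round(4) for p in((137,350),(238,350),(137,560),(238,560))])
print("plate scene",[S(*p,.1115).round(4) for p in((362,318),(395,268),(570,392),(615,300))])
print("pivot pin front",T(258,540,.1), "keep mid",T(320,240,.12))
print("lid hinge corners",T(75,52,.085),T(545,62,.085))
# lid front-right edge: height by triangulation of front corners top/scene
def tri(a,b):
    e1,r1=ray(c,270+a[0]/5-.4,155+a[1]/5-.4);e2,r2=ray(s,225+b[0]/5-.4,140+b[1]/5-.4)
    t=np.linalg.lstsq(np.c_[r1,-r2],e2-e1,rcond=None)[0];p,q=e1+t[0]*r1,e2+t[1]*r2
    return ((p+q)/2).round(4),np.linalg.norm(p-q).round(4)
print("lid FL",tri((70,278),(265,318)),"FR",tri((575,288),(458,28)),"knob",tri((320,488),(549,230)))
E
```

```text
top [ 0.43   -0.1021  0.085 ]
top [ 0.4303 -0.3052  0.085 ]
top [ 0.5387 -0.1056  0.085 ]
top [ 0.5358 -0.3075  0.085 ]
scene [ 0.428  -0.1016  0.085 ]
scene [ 0.4241 -0.3052  0.085 ]
scene [ 0.5364 -0.105   0.085 ]
scene [ 0.5338 -0.3054  0.085 ]
knob [ 0.46766397 -0.20535535  0.1285    ] [ 0.46654975 -0.20359719  0.1285    ]
plate corners [array([ 0.524 , -0.1324,  0.1115]), array([ 0.5242, -0.174 ,  0.1115]), array([ 0.4383, -0.1327,  0.1115]), array([ 0.4385, -0.1738,  0.1115])]
plate scene [array([ 0.5223, -0.1392,  0.1115]), array([ 0.5211, -0.1717,  0.1115]), array([ 0.4324, -0.1359,  0.1115]), array([ 0.4322, -0.1921,  0.1115])]
pivot pin front [ 0.44654056 -0.18304563  0.1       ] keep mid [ 0.56898949 -0.20704207  0.12      ]
lid hinge corners [ 0.65498953 -0.10605701  0.085     ] [ 0.65224357 -0.30943122  0.085     ]
lid FL (array([ 0.5507, -0.1049,  0.1315]), np.float64(0.0012)) FR (array([ 0.5479, -0.3092,  0.1305]), np.float64(0.0016)) knob (array([ 0.4674, -0.2059,  0.1252]), np.float64(0.0007))
```

```bash
python3 -m inch '[15,-8,0,0,0,0, 48,-26,0,0,0,1, 92,-49,0,0,0,3, 135,-73,0,0,0,5, 179,-96,0,0,0,7, 222,-119,0,0,0,9, 266,-143,0,0,0,11, 309,-166,0,0,0,12, 353,-190,0,0,0,13, 396,-213,0,0,0,14, 440,-236,0,0,0,15, 469,-252,0,0,0,15, 483,-260,0,0,0,15, 483,-260,0,0,0,15, 483,-260,0,0,0,15]' 0 20
python3 - <<'E'
from h import *
s=robot.sense(); print(s["eef_pos"],s["ee_rot"],s["grip_width"],s["ft_force"])
E
```

```text
time: 1.6
eef_pos: [0.5622, -0.2621, 0.2224]
ee_rot: [[1.0, -0.018, -0.001], [-0.018, -1.0, -0.001], [-0.001, 0.001, -1.0]]
ft_force: [-1.0, 0.0, 0.9]
grip_width: 0.0004
[ 0.56217192 -0.26207502  0.22235477] [[ 9.99843997e-01 -1.76342667e-02 -1.00666925e-03]
 [-1.76348523e-02 -9.99844328e-01 -5.75874683e-04]
 [-9.96357411e-04  5.93537309e-04 -9.99999327e-01]] 0.0003926154916078803 [-1.01021966  0.03599817  0.94725808]
```

```bash
python3 -m inch '[0,0,30,0,0,0, 0,0,60,0,0,0, 0,0,85,0,0,0, 0,0,96,0,0,0, 0,0,102,0,0,0, 0,0,108,0,0,0, 0,0,114,0,0,0, 0,0,120,0,0,0, 0,0,125,0,0,0, 0,0,129,0,0,0, 0,0,132,0,0,0, 0,0,135,0,0,0, 0,0,135,0,0,0]'
```

```text
time: 2.9
eef_pos: [0.5631, -0.2611, 0.087]
ee_rot: [[1.0, -0.017, -0.0], [-0.017, -1.0, 0.0], [-0.0, -0.0, -1.0]]
ft_force: [0.5, -0.1, 0.4]
grip_width: 0.0006
```

```bash
python3 -m inch '[0,0,1,0,0,0, 0,0,2,0,0,0, 0,0,3,0,0,0, 0,0,4,0,0,0, 0,0,4,0,0,0]'
```

```text
time: 3.4
eef_pos: [0.5634, -0.261, 0.0853]
ee_rot: [[1.0, -0.017, 0.001], [-0.017, -1.0, -0.0], [0.001, 0.0, -1.0]]
ft_force: [-6.3, 3.1, 15.8]
grip_width: 0.0004
```

```bash
python3 -m inch '[0,0,-10,0,0,0, 0,0,-40,0,0,0, 0,0,-80,0,0,0, -20,-12,-96,0,0,0, -55,-35,-96,0,0,0, -90,-60,-96,0,0,0, -115,-75,-96,0,0,0, -121,-79,-96,0,0,0, -121,-79,-96,0,0,0, -121,-79,-96,0,0,0]' 35
python3 - <<'E'
from h import *
import pickle
C={n:get_image(n) for n in("wrist","scene","top")}; pickle.dump(C,open("C1.pkl","wb"))
print(robot.sense()["eef_pos"],robot.sense()["grip_width"])
a=cv2.resize(C["wrist"]["img"],(800,600)); cv2.imwrite("pics/w1.png",cv2.convertScaleAbs(a,alpha=1.4))
b=cv2.resize(C["scene"]["img"][110:260,215:415],None,fx=4,fy=4,interpolation=cv2.INTER_CUBIC); cv2.imwrite("pics/s1.png",cv2.convertScaleAbs(b,alpha=1.4))
E
```

```text
time: 4.4
eef_pos: [0.4444, -0.1808, 0.1799]
ee_rot: [[1.0, -0.017, 0.001], [-0.017, -1.0, -0.0], [0.001, 0.0, -1.0]]
ft_force: [0.6, 0.2, 0.7]
grip_width: 0.0349
[ 0.44422127 -0.18071235  0.17939614] 0.03488834003049342
```

View pics/w1.png

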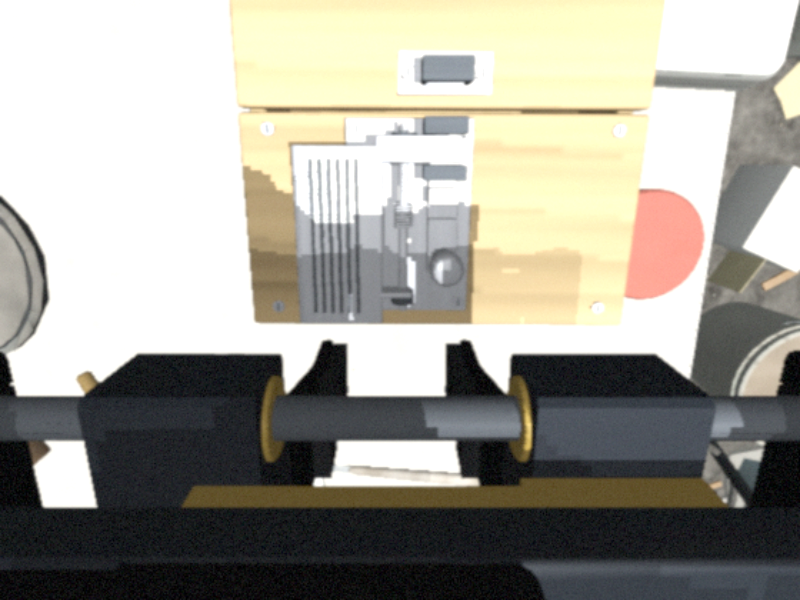

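View pics/s1.png

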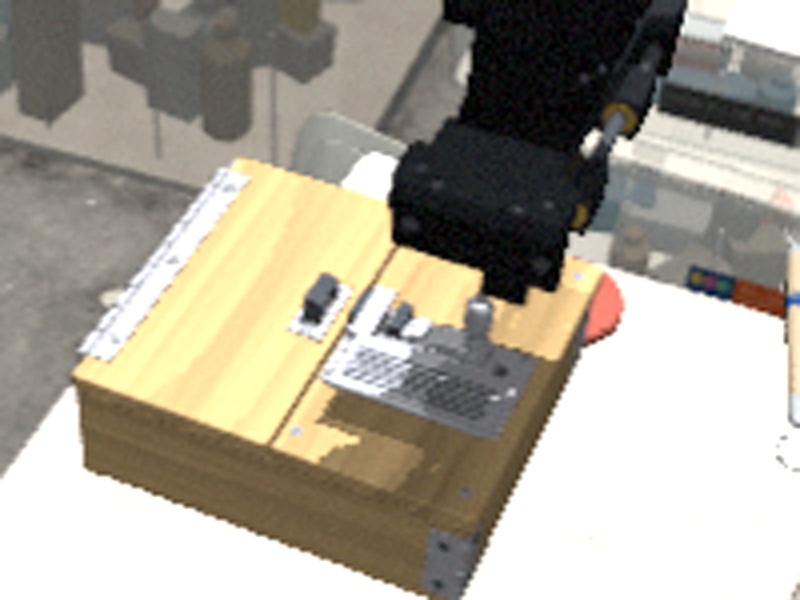

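The lid is shut flush in both views. In the wrist view, the knob is at (448,258), the keep at (447,70), and the plate spans x 293–384, y 145–323.

```bash
python3 - <<'E'
from h import *
import pickle
w=pickle.load(open("C1.pkl","rb"))["wrist"]
W=lambda u,v,z:onz(w,u*.7,v*.7,z).round(4)
print("knob",W(448,258,.1285),"keep",W(447,70,.102),"gap L/R",W(240,110,.085),W(648,110,.085))
print("front",W(255,324,.085),W(622,324,.085),"plate",W(293,145,.1115),W(300,323,.1115),W(384,323,.1115),"pin",W(401,297,.1))
E
```

```text
knob [ 0.474  -0.2039  0.1285] keep [ 0.5548 -0.2052  0.102 ] gap L/R [ 0.5408 -0.1051  0.085 ] [ 0.5375 -0.3062  0.085 ]
front [ 0.4291 -0.1019  0.085 ] [ 0.4257 -0.3056  0.085 ] plate [ 0.5234 -0.1354  0.1115] [ 0.4386 -0.1326  0.1115] [ 0.4379 -0.1743  0.1115] pin [ 0.4478 -0.183   0.1   ]
```

```bash
python3 -m inch '[0,0,25,0,0,0, 0,0,48,0,0,0, 0,0,60,0,0,0, 0,0,66,0,0,0, 0,0,70,0,0,0, 0,0,73,0,0,0, 0,0,76,0,0,0, 0,0,77,0,0,0, 0,0,77,0,0,0]'
```

```text
time: 5.45
eef_pos: [0.4439, -0.1787, 0.1036]
ee_rot: [[1.0, -0.016, 0.0], [-0.016, -1.0, 0.002], [0.0, -0.002, -1.0]]
ft_force: [-4.3, 8.3, 9.0]
grip_width: 0.0352
```

```bash
python3 -m inch '[3,0,0,0,0,0, 6,0,0,0,0,0, 9,0,0,0,0,0, 12,0,0,0,0,0, 15,0,0,0,0,0, 15,0,0,0,0,0]'
python3 -m inch '[3,0,0,0,0,0, 6,0,0,0,0,0, 9,0,0,0,0,0, 12,0,0,0,0,0, 12,0,0,0,0,0]'
```

```text
time: 6.05
eef_pos: [0.457, -0.1798, 0.1037]
ee_rot: [[1.0, -0.017, -0.004], [-0.017, -1.0, 0.001], [-0.004, -0.001, -1.0]]
ft_force: [-14.3, 5.9, 17.0]
grip_width: 0.035
time: 6.55
eef_pos: [0.469, -0.18, 0.1038]
ee_rot: [[1.0, -0.017, -0.004], [-0.017, -1.0, 0.001], [-0.004, -0.001, -1.0]]
ft_force: [-14.1, 4.9, 18.1]
grip_width: 0.0352
```

```bash
python3 -m inch '[3,0,0,0,0,0, 6,0,0,0,0,0, 8,0,0,0,0,0, 10,0,0,0,0,0, 10,0,0,0,0,0]'
python3 -m inch '[1.5,0,0,0,0,0, 3,0,0,0,0,0, 4,0,0,0,0,0, 4,0,0,0,0,0]'
```

```text
time: 7.05
eef_pos: [0.4786, -0.1802, 0.1038]
ee_rot: [[1.0, -0.017, -0.004], [-0.017, -1.0, 0.001], [-0.004, -0.001, -1.0]]
ft_force: [-16.2, 5.5, 19.1]
grip_width: 0.0352
time: 7.45
eef_pos: [0.4792, -0.1802, 0.1036]
ee_rot: [[1.0, -0.018, -0.011], [-0.018, -1.0, 0.002], [-0.011, -0.002, -1.0]]
ft_force: [-31.6, 9.1, 32.5]
grip_width: 0.0351
```

```bash
python3 - <<'E'
from h import *
C=get_image("wrist"); t=get_image("scene")
a=cv2.resize(C["img"][:230],(800,329)); b=cv2.resize(t["img"][120:235,250:430],(423,270))
o=np.zeros((600,800,3),np.uint8); o[:329]=a; o[329:599,:423]=b
cv2.imwrite("pics/w2.png",cv2.convertScaleAbs(o,alpha=1.4))
E
```

```text
(no output)
```

View pics/w2.png

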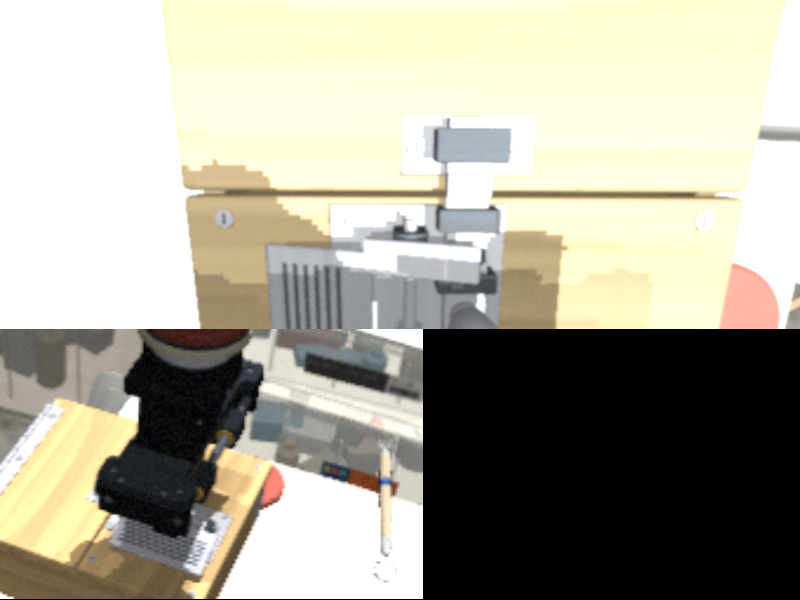

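The wrist view shows the bolt bar running into the keep at (470,185), and the force rose sharply at a hard stop. I'll ease the push, then lift straight up so the catch springs back.

```bash
python3 -m inch '[-1.5,0,0,0,0,0, -2.5,0,0,0,0,0, -2.5,0,-3,0,0,0, -2.5,0,-7,0,0,0, -2.5,0,-12,0,0,0, -3,0,-17,0,0,0, -6,0,-24,0,0,0, -10,0,-40,0,0,0, -20,0,-75,0,0,0, -40,0,-110,0,0,0, -75,0,-140,0,0,0, -75,0,-140,0,0,0]'
python3 - <<'E'
from h import *
C=get_image("wrist"); t=get_image("scene"); p=get_image("top")
a=cv2.resize(C["img"][:210],(800,300)); b=cv2.resize(t["img"][130:255,225:375],(360,300)); d=cv2.resize(p["img"][155:285,270:425],(358,300))
o=np.zeros((600,800,3),np.uint8); o[:300]=a; o[300:,:360]=b; o[300:,400:758]=d
cv2.imwrite("pics/w3.png",cv2.convertScaleAbs(o,alpha=1.4))
E
```

```text
time: 8.75
eef_pos: [0.4093, -0.181, 0.2483]
ee_rot: [[1.0, -0.019, 0.008], [-0.019, -1.0, -0.005], [0.008, 0.005, -1.0]]
ft_force: [0.9, -0.4, 0.3]
grip_width: 0.0352
```

View pics/w3.png

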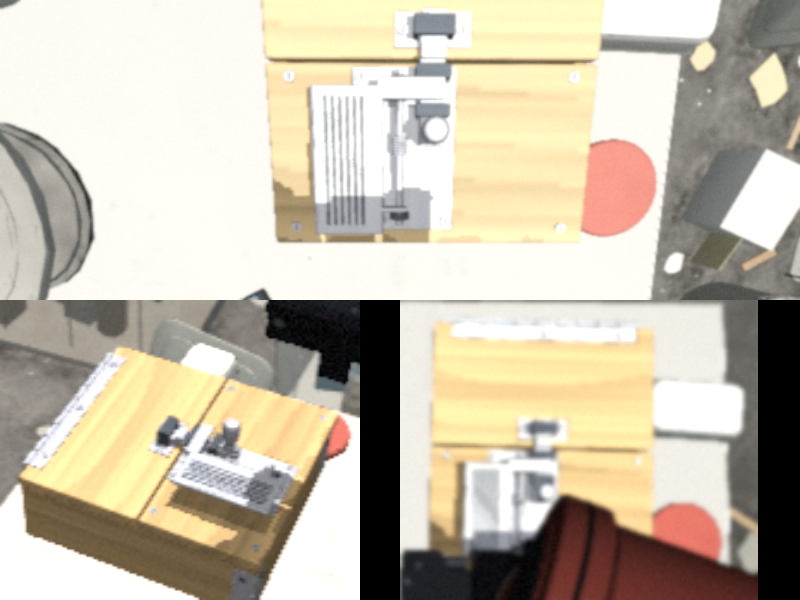

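The bolt is in the keep and the plate looks raised. I'll check the knob travel and the plate height numerically.

```bash
python3 - <<'E'
from h import *
import pickle
s=pickle.load(open("scene0.pkl","rb")); t=get_image("scene")
k=onz(t,225+231/2.4-.3,130+124/2.4-.3,.1285); print("knob now",k)
g=lambda c:cv2.cvtColor(c["img"],cv2.COLOR_BGR2GRAY)
def shift(r):
    y0,y1,x0,x1=r; tm=g(s)[y0:y1,x0:x1]; m=cv2.matchTemplate(g(t)[y0-12:y1+12,x0-12:x1+12],tm,cv2.TM_CCOEFF_NORMED); _,v,_,l=cv2.minMaxLoc(m); return l[0]-12,l[1]-12,round(v,3)
print("plate shift",shift((196,220,300,345)),"whole knob",shift((183,198,329,340)))
p0,p1=proj(t,[.468,-.154,.1115]),proj(t,[.468,-.154,.1015]); print("10mm drop px",np.subtract(p1,p0)); print("30mm knob px",np.subtract(proj(t,[.497,-.205,.1285]),proj(t,[.467,-.2045,.1285])))
print(robot.sense()["ft_force"])
E
```

```text
knob now [ 0.49577382 -0.20286942  0.1285    ]
plate shift (0, 0, 0.579) whole knob (-12, -5, 0.643)
10mm drop px [-0.41117333  3.41381381]
30mm knob px [-13.58224544  -4.29833139]
[ 0.35355874 -0.29431785 -0.86589059]
```

```bash
python3 -c "
from plant import robot
print(robot.sign_off())"
```

```text
the job is handed in; nothing more can be done
None
```

The chest is locked, and I handed the job in at about 9 s. I pushed the lid shut with closed fingertips. I then held the catch plate down with the left fingertip while the right one pushed the knob forward to a hard stop. After that I lifted straight off and moved clear.

**Last checks:**
- **Lid:** it is flush with the deck in the pictures; the press stopped at z = 85.3 mm.
- **Bolt:** its bar is in the keep. The knob moved about 29 mm by ray casting, which matches 30 mm within the measuring error.
- **Catch:** the plate is back at its original image position (0 px shift; a 10 mm drop would show about 3.4 px). The match score was only 0.58 because the shading had changed, so this check is weaker than the others.
- **Loose things:** the disc and block appear where they were. The jar was not in the last pictures, but the arm never went near it.
- **Force:** the highest reading at the end of a move was about 46 N at the wrist, when the bolt reached its stop. At the end the robot was touching nothing.

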